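# Refit the grease filter in the counter-top extractor

## Task

Pick the washed grease filter off the wooden trivet by its handle and refit it in the small white fume extractor: tilt it, hook its long lip under the ledge, press the sprung bar back, swing the filter down and let the bar slide it forward until its short lip is caught under the front rim and it lies fully home and flat. Go gently and by feel: the bar needs a firm push of about 9 N, but the thin sheet metal bends at 25 N, so do not force it. Do not disturb the other things on the counter, and leave the filter released and at rest.

Things in the scene. Friction and masses are not known exactly. Their poses are not given: they have to be found in the camera images.
- filter: Aluminium grease filter, 0.18-0.33 kg, flat on the trivet, long lip towards the robot. Origin: centre of its body's underside; z up out of the mesh face; x from long lip to short lip. Body 120 (x) x 110 (y) x 12 mm. Both lips continue the underside, 4 mm thick (z 0-4), 100 mm wide: the long one from x -60 to -84, the short one from x 60 to 70. Handle: see handle.
- handle (a point): Middle of the filter's black upright handle slab, at x 0, y 0, z 40 mm of the filter. The slab is 14 mm thick in the filter's x, 60 mm long in y, from z 12 to 54. Grip it across the 14 mm (fingers closing along the filter's x).
- extractor: White fume extractor casing, fixed, 230 (x) x 170 (y) x 61 mm, with a 4 mm stainless bezel on top (z 61-65). Origin on the counter; casing spans x -125 to 105, y +-85. x points from the ledge (robot side) to the front rim, as the filter's x when fitted. Bezel opening nominally x -72 to 65, y +-61: its -x edge is the ledge, its +x edge the front rim.
- seat (a point): Point of the extractor at x 0, y 0, z 50 mm: the height of two level rails (inside, along x, y 40 to 61 mm either side) on which the filter's underside comes to lie, so 11 mm below ledge and rim. The filter's origin ends here, x about 1 mm plus the bezel's shift (see ledge).
- ledge (a point): Nominal middle of the ledge's lower inner edge (extractor x -72, z 61 mm). The bezel with ledge, rim, sprung bar and a flange (which stops the short lip's end at nominal x 71) was fitted by hand: all of it sits firmly, but up to 10 mm either way along the extractor's x from the nominal figures. This shift is not reported by any pose: feel it.
- sprung_bar (a joint): Bar under the ledge, 100 mm wide, z 51-60 mm, springy along the extractor's x. Value: m pressed back to -x; 0 free (face at x -80 mm plus the bezel's shift), 0.011 hard stop. Spring 4 N at 0, 8.5 N at 9 mm, 9.5 N at the stop. The short lip passes the rim only with 9 mm or more pressed; home, it reads 3 mm. The thin sheet metal must not be loaded with more than 25 N.
- trivet: Loose slatted wooden trivet 180 x 180 x 18 mm on which the filter lies at the start; origin at the centre of its underside. It may stay where it is.
- spoons: Set of red plastic measuring spoons, about 120 x 50 x 13 mm, between the work places. Bystander; origin near its middle on the counter.
- jar: Glass jar with steel lid, 68 mm across, 105 mm tall. Bystander; origin at the centre of its base.
- pot_grip: Mitt-shaped pot grip of hard rubber, about 180 x 120 x 28 mm. Bystander; origin near its middle on the counter.
- cooker: Stainless pressure cooker with locking lid, 216 mm across, 165 mm tall, with long handle, on the black hob at the right. Bystander; origin at the centre of its base.
- mug: White mug, 80 mm across, 95 mm tall. Bystander; origin at the centre of its base.
Things that resemble listed ones, but are neither listed nor needed, are in the scene too. Leave any green or red look-alike of the filter alone.

How it is judged:
By the outcome, as a careful person would: the job done as asked, in the order asked, and still so for the second after the job is handed in, with the robot touching nothing.
It also fails if it takes over 51 s, if anything falls off the work surface, if the arm or the gripper's body presses on something with over 40 N, if the wrist force passes 120 N, or if a joint passes its speed limit or range.

## Robot

A 7-joint arm with a two-finger parallel gripper is mounted at the origin on the work surface. World frame = base frame: x ahead of the robot, y to its left, z up, the work surface at z = 0. Lengths are in m, angles in rad, forces in N, time in s.
With the tool pointing down it reaches from about 0.4 to 0.875 m from the base axis. Payload 6.5 kg.
Tool frame: the origin (TCP) lies midway between the tips of the shut fingers; the grasp point (between the pads) lies 19 mm behind it; z points along the fingers, y is the line along which they close (so a half turn about z gives the same grasp; the last joint's range is limited). The gripper opens to 85 mm and grips with 20 to 120 N. Pads are 22 mm wide; open, the fingers measure 114 mm over their backs; the gripper's body (76 mm by 85 mm) begins 54 mm behind the grasp point. The pads swing forward as they close: fully open they stand 13 mm farther back than shut.
Start: joints at [1.148, 0.536, -0.004, 1.538, 0.003, 1.067, -0.071], TCP at [0.227, -0.609, 0.231] pointing down, gripper open.
Joint ranges: [-2.7, 2.7], [-0.37, 2.16], [-1.27, 1.26], [0.24, 2.4], [-1.31, 4.45], [0.19, 1.91], [-2.76, 2.76]. Speed limits (rad/s): [2.39, 2.39, 3.14, 3.14, 3.14, 3.14, 3.14].

## Interface

Orientations are given as a rotation vector (axis times angle).
In Python, from plant import ctrl gives the robot as it stands. The module is installed in compiled form; this text tells all that it offers.
- The arm moves only by the tool carry_out, never from a script. Its arguments are lists of equal length, an entry for each row: "twist": the turn, a rotation vector about the world's x, y, z in degrees, a list of three; "xyz": the shift along the world's x, y, z in mm, a list of three; "fingers": the gripper command: -1 is fully open, 1 is shut, values between are in proportion. A call has exactly 10 rows; each row shifts and turns the commanded pose from where the row before left it; what a row does not reach is not made up. A row lasts 1/12 s, in which the tool goes at most 41.7 mm and 7.16 degrees, less where a joint would pass 70% of its speed; a pose out of reach is approached as far as the arm can. A call with a gripper value outside its range is refused whole. The fingers move at their own pace and stop on an object; the grip force is fixed at half the most. Time passes only in rows, so rows that do not move let the fingers close, or fill a call up. It gives the time, the measured TCP pose, the force, the opening and the grip force at its end, in the units of the state.
- ctrl.sense(): the state, without advancing time (a new reading comes with each control period).
- ctrl.get_image(name): name is "side" or "top"; returns a dict with "image" (400x640x3 uint8, red, green, blue), "camera_matrix" (3x3 intrinsics, pixels), "distortion" ([k1, k2, p1, p2, k3] as OpenCV has them; the pictures are not rectified), "rvec" (rotation vector, rad) and "tvec" (3), from world to camera coordinates, as OpenCV has them. Camera axes: x right, y down, z forward; pixel columns grow to the right and rows downward; lengths in m; the calibration is good to about 2 mm. A picture is of the moment at which its call begins. There is no depth.
- ctrl.close_job(): hands the job in; it is judged then, once.
Trained networks look in a picture, given as the dict that the camera call returned (one of the last four; its "shot" number tells which), for a name from the list of things; names that differ only in an ending like _2 or _b are one class to them, and where a whole thing is asked for, a point or a joint stands for the part that bears it (a point fixed in the world has none). Each returns a list of dicts, best first, with "confidence" (0 to 1); they miss things now and then, are a little off and sometimes report something else, mostly with a low value. They report only what shows in the picture. A call takes as long as a camera call. They do not tell look-alikes from the thing itself.
- ctrl.find_in(picture, query): "centre" ([x, y, z] in m, in the coordinates of the camera as it stood for that picture, good to about 4 mm: the middle of the surface that is visible of it).
The state is a dict: "clock": time; "q": joint angles; "dq": joint speeds; "effort": joint torques, N m; "eef_pos": TCP position; "tool_rot": TCP orientation; "ft_force": force on the tool from outside, world axes, zero at the start; "wrist_torque": the same for the moment, N m; "opening": opening from 0.0 (shut) to 1.0 (fully open); "grip_force": force on a finger pad.
Only numpy, scipy, OpenCV 4.12 (cv2) and the standard library are available. Lean on these libraries where they do the work, as an engineer would, in place of code of your own. Each camera call takes 0.05 s, during which the arm holds its last target. There are 200 camera calls.

## Working session

There is one attempt and no reset: what is moved stays moved. The work goes in short steps, Python scripts to look and compute and a tool call to move; the robot and the scene stay as the last step left them, time stands still between calls to the robot, and variables do not carry over. Pictures are saved under pics/ and viewed, at most 10 in all, crops included, and the job is handed in when it is done.

Besides the shell and the picture viewer there is one more tool, called after "Request:" as a command line: name --argument value ..., lists and objects as JSON in quotes. carry_out: Moves the arm, as the interface text tells. Its arguments: {"type":"object","properties":{"twist":{"type":"array"},"xyz":{"type":"array"},"fingers":{"type":"array"}},"required":["twist","xyz","fingers"]}

```bash
mkdir -p pics
cat > h.py <<'E'
import numpy as np, cv2
from plant import ctrl
def w(p,c):
    R=cv2.Rodrigues(np.array(p["rvec"],float))[0]
    return R.T@(np.array(c)-np.array(p["tvec"]).ravel())
def px(p,X):
    return cv2.projectPoints(np.array(X,float).reshape(-1,3),np.array(p["rvec"],float),np.array(p["tvec"],float),np.array(p["camera_matrix"]),np.array(p["distortion"]))[0].reshape(-1,2)
def ray(p,uv,z):
    u=cv2.undistortPoints(np.array(uv,float).reshape(-1,1,2),np.array(p["camera_matrix"]),np.array(p["distortion"])).reshape(-1,2)
    R=cv2.Rodrigues(np.array(p["rvec"],float))[0];C=-R.T@np.array(p["tvec"]).ravel()
    d=np.c_[u,np.ones(len(u))]@R
    return C+d*((z-C[2])/d[:,2])[:,None]
def save(p,n): cv2.imwrite("pics/"+n,p["image"][:,:,::-1])
def st():
    s=ctrl.sense(); print({k:np.round(s[k],4).tolist() for k in ("clock","q","eef_pos","tool_rot","ft_force","wrist_torque","opening","grip_force")})
E
python3 - <<'E'
from h import *
st()
for n in("top","side"):
    p=ctrl.get_image(n); save(p,n+"0.png")
    for q in ["filter","handle","extractor","seat","ledge","sprung_bar","trivet"]:
        for d in ctrl.find_in(p,q)[:4]:
            X=w(p,d["centre"]); print(n,q,round(d["confidence"],2),X.round(3),px(p,X).round(0).tolist())
E
```

```text
{'clock': 0.0, 'q': [1.1478, 0.5372, -0.0044, 1.5389, 0.0026, 1.0673, -0.0712], 'eef_pos': [0.2268, -0.6085, 0.2304], 'tool_rot': [-3.09, -0.5572, 0.0007], 'ft_force': [0.1958, 0.6524, -0.6147], 'wrist_torque': [0.0573, 0.002, -0.011], 'opening': 1.0027, 'grip_force': 0.0}
top filter 0.89 [0.268 0.225 0.005] [[251.0, 253.0]]
top filter 0.8 [ 0.317 -0.135  0.009] [[348.0, 241.0]]
top filter 0.74 [0.417 0.495 0.02 ] [[181.0, 211.0]]
top filter 0.72 [ 0.172 -0.342  0.009] [[403.0, 282.0]]
top handle 0.83 [ 0.312 -0.136  0.003] [[348.0, 243.0]]
top handle 0.83 [0.269 0.225 0.005] [[251.0, 252.0]]
top handle 0.78 [ 0.178 -0.342  0.011] [[404.0, 280.0]]
top handle 0.4 [0.661 0.437 0.048] [[199.0, 147.0]]
top extractor 0.81 [0.516 0.184 0.058] [[263.0, 185.0]]
top seat 0.59 [0.518 0.189 0.059] [[262.0, 184.0]]
top ledge 0.92 [0.516 0.179 0.055] [[264.0, 185.0]]
top ledge 0.57 [0.416 0.492 0.02 ] [[182.0, 211.0]]
top trivet 0.81 [ 0.559 -0.206  0.016] [[367.0, 179.0]]
top trivet 0.46 [0.416 0.492 0.022] [[182.0, 211.0]]
top trivet 0.41 [0.516 0.188 0.057] [[262.0, 185.0]]
side filter 0.98 [0.268 0.24  0.012] [[299.0, 304.0]]
side filter 0.68 [ 0.311 -0.129  0.016] [[369.0, 220.0]]
side filter 0.59 [ 0.583 -0.207  0.033] [[319.0, 168.0]]
side filter 0.48 [ 0.208 -0.295  0.013] [[425.0, 208.0]]
side handle 0.97 [0.267 0.238 0.015] [[299.0, 303.0]]
side handle 0.58 [ 0.578 -0.204  0.031] [[320.0, 169.0]]
side handle 0.56 [ 0.309 -0.128  0.013] [[369.0, 221.0]]
side handle 0.53 [ 0.215 -0.298  0.014] [[424.0, 206.0]]
side extractor 0.67 [0.512 0.184 0.052] [[250.0, 236.0]]
side seat 0.88 [0.508 0.183 0.055] [[251.0, 236.0]]
side seat 0.61 [ 0.578 -0.205  0.032] [[320.0, 169.0]]
side ledge 0.6 [0.508 0.184 0.05 ] [[251.0, 238.0]]
side trivet 0.72 [ 0.545 -0.163  0.022] [[319.0, 181.0]]
```

View pics/top0.png

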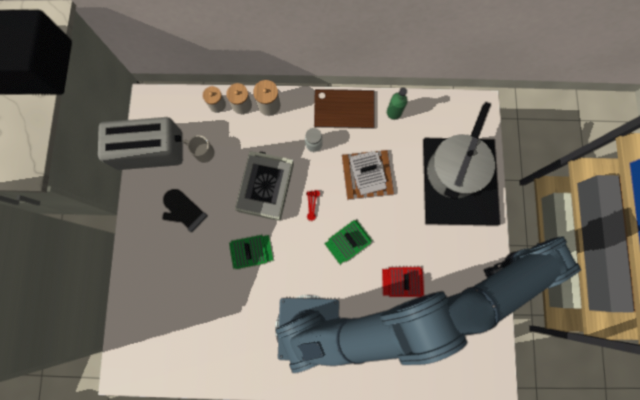

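View pics/side0.png

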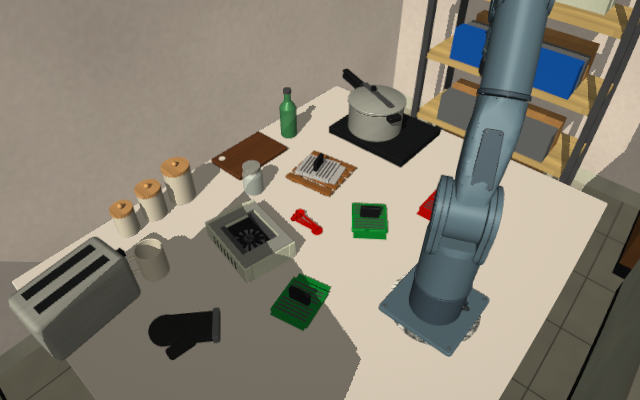

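Filter candidates in top picture: green (251,252), green (348,241), red (403,282), and the aluminium one on the trivet (369,172). The last matches the description. The extractor is at (264,186). I'll check in one crop.

Run:
```python
from h import *
t=cv2.imread("pics/top0.png");s=cv2.imread("pics/side0.png")
c=lambda i,x,y,ww,hh,k:cv2.resize(i[y:y+hh,x:x+ww],(ww*k,hh*k),interpolation=cv2.INTER_CUBIC)
a=np.hstack([c(t,335,140,66,50,6),c(t,230,145,66,50,6)][0:2])
a=np.hstack([c(t,336,144,66,60,6),c(t,230,146,66,75,6)[:360]])
b=np.hstack([c(s,282,145,80,48,5)[:240,:396],c(s,200,196,100,80,4)[:240,:396]])
im=np.vstack([a,b]);print(im.shape);cv2.imwrite("pics/crop1.png",im)
```

```text
(600, 792, 3)
```

View pics/crop1.png

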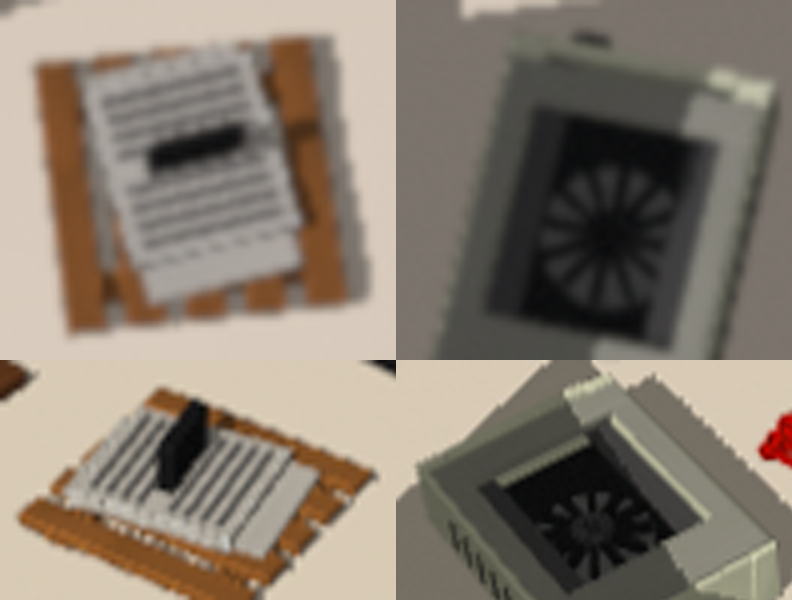

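Top left and bottom left show the aluminium filter (top px ~ (368,170)) with long bare lip toward the robot and black handle; right shows the extractor with its opening at top px ~(265,184). The choice is confirmed. Next I'll fit the poses.

```bash
cat > fit.py <<'E'
from h import *
from scipy.optimize import least_squares, minimize
P={n:ctrl.get_image(n) for n in("top","side")}
def T(v,X):
    c,s=np.cos(v[2]),np.sin(v[2]);X=np.array(X,float)
    return np.c_[v[0]+c*X[:,0]-s*X[:,1],v[1]+s*X[:,0]+c*X[:,1],X[:,2]]
def ct(x,y,ox,oy,k): return [ox+(x+.5)/k-.5,oy+(y+.5)/k-.5]
tf=lambda x,y:("top",ct(x,y,336,144,6)); te=lambda x,y:("top",ct(x-396,y,230,146,6))
sf=lambda x,y:("side",ct(x,y-360,282,145,5)); se=lambda x,y:("side",ct(x-396,y-360,200,196,4))
F=[(tf(152,304),(-84,50,18)),(tf(302,266),(-84,-50,18)),(tf(303,225),(-60,-55,30)),(tf(82,88),(60,55,30)),
(tf(148,163),(0,30,72)),(tf(243,135),(0,-30,72)),(sf(320,472),(-84,-50,22)),(sf(268,557),(-84,50,20)),(sf(295,450),(-60,-55,30))]
E=[(te(775,85),(105,-85,65)),(("top",[237,211]),(-125,85,65)),(("top",[280,218]),(-125,-85,65)),(se(418,467),(105,85,65)),(("side",[296,237]),(-125,-85,65)),(("side",[249,268]),(-125,85,65)),(("side",[252,203]),(105,-85,65))]
O=[(te(538,103),(65,61,65)),(te(718,140),(65,-61,65)),(te(485,312),(-72,61,65)),(te(668,350),(-72,-61,65))]
def res(C,v): return np.concatenate([px(P[o[0]],T(v,[np.array(m)/1e3]))[0]-o[1] for o,m in C])
vf=least_squares(lambda v:res(F,v),[.56,-.2,.2],loss="soft_l1").x
ve=least_squares(lambda v:res(E,v),[.52,.18,-.2],loss="soft_l1").x
print("filter",vf.round(4),res(F,vf).round(1).reshape(-1,2).tolist());print("extr",ve.round(4),res(E,ve).round(1).reshape(-1,2).tolist())
print("open",least_squares(lambda v:res(O,v),ve).x.round(4),res(O,ve).round(1).tolist())
np.save("fit.npy",[vf,ve])
def box(x0,x1,y0,y1,z): return [(x0,y0,z),(x1,y0,z),(x1,y1,z),(x0,y1,z),(x0,y0,z)]
ims=[]
for n,(a,b) in {"top":((336,144),(230,146)),"side":((282,140),(202,196))}.items():
    row=[]
    for (x,y),v,L in((a,vf,[box(-60,60,-55,55,30),box(-84,70,-50,50,22),[(0,-30,72),(0,30,72)]]),(b,ve,[box(-125,105,-85,85,65),box(-72,65,-61,61,65)])):
        k=5;h=60 if n=="top" else 56
        im=cv2.resize(P[n]["image"][y:y+80,x:x+80,::-1],None,fx=k,fy=k,interpolation=cv2.INTER_CUBIC)
        for l in L:
            q=(px(P[n],T(v,np.array(l)/1e3))-[x,y]+.5)*k-.5
            cv2.polylines(im,[q.round().astype(int)],False,(0,0,255) if len(l)>2 else (0,255,255),1)
        row.append(im[:h*k])
    ims.append(np.hstack(row))
cv2.imwrite("pics/ov.png",np.vstack(ims))
E
python3 fit.py
```

```text
filter [ 0.5886 -0.2076  0.297 ] [[0.2, 0.7], [0.3, -0.0], [-0.1, -0.2], [-0.1, 1.0], [0.7, -1.6], [0.3, -1.1], [0.3, 0.6], [-0.2, 1.1], [-0.5, 0.7]]
extr [ 0.5272  0.1732 -0.1421] [[0.5, -1.5], [-0.3, -0.3], [2.3, 0.2], [-0.3, 0.3], [2.0, 2.1], [-0.5, 1.6], [-0.2, -5.4]]
open [ 0.5246  0.1791 -0.1898] [-0.2, -0.4, 1.8, -1.5, 1.5, 0.2, 3.5, -0.9]
```

View pics/ov.png

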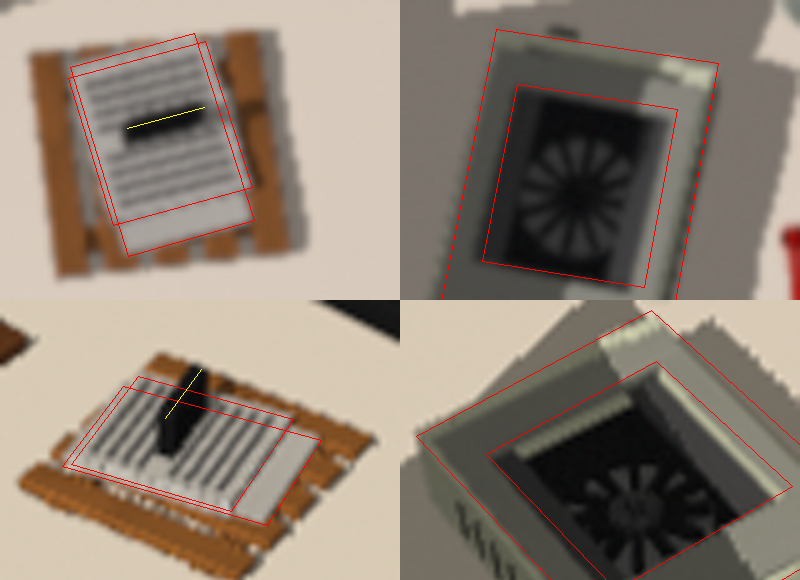

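```bash
cat > ref.py <<'E'
exec(open("fit.py").read().split("ims=[]")[0])
G={}
for n in P:
    g=cv2.cvtColor(P[n]["image"],cv2.COLOR_RGB2LAB).astype(np.float32)
    g=cv2.GaussianBlur(cv2.resize(g,None,fx=4,fy=4,interpolation=cv2.INTER_CUBIC),(0,0),2.5)
    G[n]=[np.minimum(np.abs(cv2.Sobel(g,-1,*d)).sum(2),12) if 0 else cv2.Sobel(g,-1,*d) for d in((1,0),(0,1))]
def score(v,L):
    tot=0
    for n,a,b in L:
        t=np.linspace(.05,.95,40)[:,None]
        q=px(P[n],T(v,(np.array(a)*(1-t)+np.array(b)*t)/1e3)); d=q[-1]-q[0];N=np.array([-d[1],d[0]])/np.hypot(*d)
        q=((q+.5)*4-.5).astype(np.float32)
        g=sum(cv2.remap(G[n][i],q[:,:1],q[:,1:],cv2.INTER_LINEAR).reshape(40,-1)*N[i] for i in(0,1))
        tot+=np.hypot(*d)*np.mean(np.sqrt((np.abs(g).sum(1))))
    return -tot
B=lambda x0,x1,y0,y1,z:dict(near=((x0,y0,z),(x0,y1,z)),far=((x1,y0,z),(x1,y1,z)),right=((x0,y0,z),(x1,y0,z)),left=((x0,y1,z),(x1,y1,z)))
def mk(n,b,ks): return [(n,*b[k]) for k in ks.split()]
b=B(-60,60,-55,55,30);l=B(-84,-60,-50,50,22);lb=B(-84,-60,-50,50,18)
hd=B(-7,7,-30,30,72)
Lf=mk("top",b,"right left")+mk("top",l,"near")+mk("side",b,"right")+mk("side",l,"near")+mk("top",hd,"near far")
c=B(-125,105,-85,85,65);o=B(-72,65,-61,61,65)
Le=mk("top",c,"near far left right")+mk("side",c,"near far left right")
Lo=mk("top",o,"near far left right")+mk("side",o,"far right near")
for nm,L,v0 in(("filter",Lf,vf),("casing",Le,ve),("open",Lo,ve)):
  best=min((minimize(lambda u:score(u*[.01,.01,.05]+v0,L),u0,method="Nelder-Mead",options=dict(initial_simplex=np.array(u0)+np.vstack([np.zeros(3),np.eye(3)*.4]))) for u0 in([0,0,0],[-.5,0,0],[.5,0,0],[0,.4,-.6],[-.4,0,-.6],[0,-.4,.4])),key=lambda r:r.fun)
  print(nm,(best.x*[.01,.01,.05]+v0).round(4),best.fun,score(v0,L))
  np.save(nm+".npy",best.x*[.01,.01,.05]+v0)
vf,ve,vo=[np.load(k+".npy") for k in("filter","casing","open")]
ims=[]
for n,(a,bb) in {"top":((336,144),(230,144)),"side":((282,140),(202,198))}.items():
    row=[]
    for (x,y),L in((a,[(vf,l_) for l_ in Lf]),(bb,[(ve,k) for k in Le]+[(vo,k) for k in Lo])):
        k=5;h=60 if n=="top" else 56
        if y==144 and x==230: h=60; 
        im=cv2.resize(P[n]["image"][y:y+80,x:x+80,::-1],None,fx=k,fy=k,interpolation=cv2.INTER_CUBIC)
        for v,(m,p0,p1) in L:
            if m!=n: continue
            q=(px(P[n],T(v,np.array([p0,p1])/1e3))-[x,y]+.5)*k-.5
            cv2.polylines(im,[q.round().astype(int)],False,(0,0,255),1)
        row.append(im[:h*k])
    ims.append(np.hstack(row))
cv2.imwrite("pics/ov2.png",np.vstack(ims))
E
python3 ref.py
```

```text
filter [ 0.5886 -0.2076  0.297 ] [[0.2, 0.7], [0.3, -0.0], [-0.1, -0.2], [-0.1, 1.0], [0.7, -1.6], [0.3, -1.1], [0.3, 0.6], [-0.2, 1.1], [-0.5, 0.7]]
extr [ 0.5272  0.1732 -0.1421] [[0.5, -1.5], [-0.3, -0.3], [2.3, 0.2], [-0.3, 0.3], [2.0, 2.1], [-0.5, 1.6], [-0.2, -5.4]]
open [ 0.5246  0.1791 -0.1898] [-0.2, -0.4, 1.8, -1.5, 1.5, 0.2, 3.5, -0.9]
filter [ 0.5891 -0.2091  0.2945] -1191.0246689685182 -1170.3279426244185
casing [ 0.5345  0.179  -0.191 ] -2056.203938300174 -1676.5594553762335
open [ 0.5252  0.1832 -0.1847] -1473.6009142136022 -1047.498242193558
```

View pics/ov2.png

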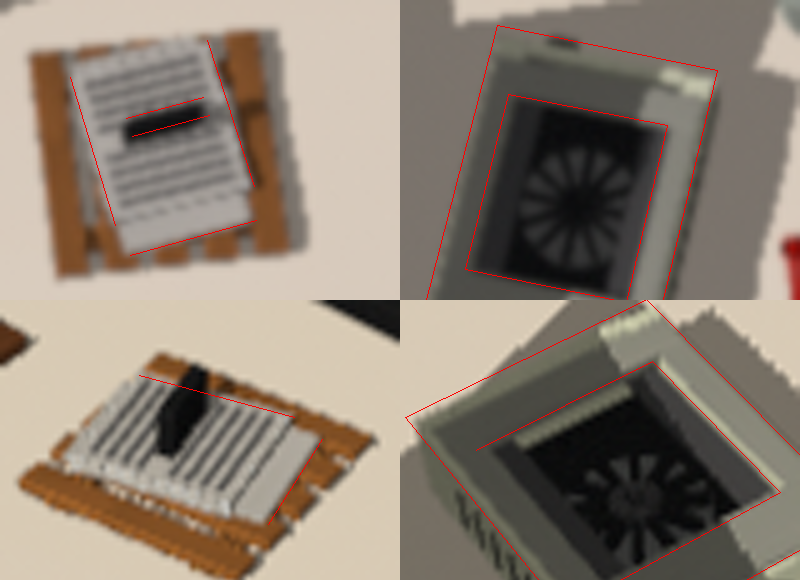

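The casing fit is good: (0.5345, 0.179, yaw −0.19). The opening sits about 9 mm toward the robot, which is a hint at the bezel shift. The filter handle is near (0.586, −0.207), yaw 0.29. Moving.

Request:
carry_out --twist '[[0, 0, 6.5], [0, 0, 6.5], [0, 0, 6.5], [0, 0, 6.5], [0, 0, 6.5], [0, 0, 6.5], [0, 0, 6.5], [0, 0, 6.5], [0, 0, 6.5], [0, 0, 6.5]]' --xyz '[[28, 30, 0], [28, 30, 0], [28, 30, 0], [28, 30, 0], [28, 30, 0], [28, 30, 0], [28, 30, 0], [28, 30, 0], [28, 30, 0], [28, 30, 0]]' --fingers '[-1, -1, -1, -1, -1, -1, -1, -1, -1, -1]'

```text
clock: 1.83
eef_pos: [0.5081, -0.3076, 0.2316]
tool_rot: [2.302, 2.137, -0.0]
ft_force: [0.7, -1.2, -0.5]
opening: 1.002
grip_force: 0.0
```

```bash
cat >> h.py <<'E'
from scipy.spatial.transform import Rotation as Ro
def dif(pos,yaw,tilt=0):
    """mm and deg from the present pose to TCP pos, tool y along yaw, tilt about filter y (deg, + = short end up)"""
    s=ctrl.sense();R=Ro.from_rotvec(s["tool_rot"]).as_matrix()
    fx=np.array([np.cos(yaw),np.sin(yaw),0]);y=fx;z=np.array([0,0,-1.]);x=np.cross(y,z)
    D=Ro.from_rotvec(-np.radians(tilt)*np.cross([0,0,1],fx)).as_matrix()@np.c_[x,y,z]
    print("t",round(s["clock"],2),"mm",((np.array(pos)-s["eef_pos"])*1e3).round(1),"deg",np.degrees(Ro.from_matrix(D@R.T).as_rotvec()).round(2),"F",np.round(s["ft_force"],2),"M",np.round(s["wrist_torque"],2),"open",round(float(s["opening"]),3),"grip",round(float(s["grip_force"]),1))
E
python3 -c "
from h import *
st();dif([.586,-.207,.12],.2945)"
```

```text
{'clock': 1.8333, 'q': [0.7322, 0.4659, -0.3561, 1.6766, 0.1839, 1.0315, 0.2421], 'eef_pos': [0.5081, -0.3076, 0.2316], 'tool_rot': [2.3018, 2.1371, -0.0001], 'ft_force': [0.6547, -1.2369, -0.5363], 'wrist_torque': [-0.0672, 0.0154, -0.0446], 'opening': 1.0021, 'grip_force': 0.0}
t 1.83 mm [  77.9  100.6 -111.6] deg [ 0.03  0.03 21.12] F [ 0.65 -1.24 -0.54] M [-0.07  0.02 -0.04] open 1.002 grip 0.0
```

Request:
carry_out --twist '[[0, 0, 3.5], [0, 0, 3.5], [0, 0, 3.5], [0, 0, 3.5], [0, 0, 3.5], [0, 0, 3.6], [0, 0, 0], [0, 0, 0], [0, 0, 0], [0, 0, 0]]' --xyz '[[13, 17, -10], [13, 17, -10], [13, 17, -10], [13, 17, -10], [13, 17, -10], [13, 16, -10], [0, 0, -25], [0, 0, -27], [0, 0, 0], [0, 0, 0]]' --fingers '[-1, -1, -1, -1, -1, -1, -1, -1, -1, -1]'

```text
clock: 2.67
eef_pos: [0.5839, -0.208, 0.1184]
tool_rot: [-1.877, -2.516, 0.002]
ft_force: [-0.3, 0.4, 0.8]
opening: 1.003
grip_force: 0.0
```

```bash
python3 -c "
from h import *
dif([.586,-.207,.04],.2945)
ims=[]
for n,(x,y) in (('top',(336,134)),('side',(282,110))):
    p=ctrl.get_image(n)
    ims.append(cv2.resize(p['image'][y:y+80,x:x+66,::-1],None,fx=6,fy=6,interpolation=cv2.INTER_CUBIC))
cv2.imwrite('pics/near.png',np.hstack(ims))"
```

```text
t 2.67 mm [  2.1   1.  -78.4] deg [-0.04 -0.17  0.34] F [-0.29  0.38  0.82] M [-0.06 -0.04  0.05] open 1.003 grip 0.0
```

View pics/near.png

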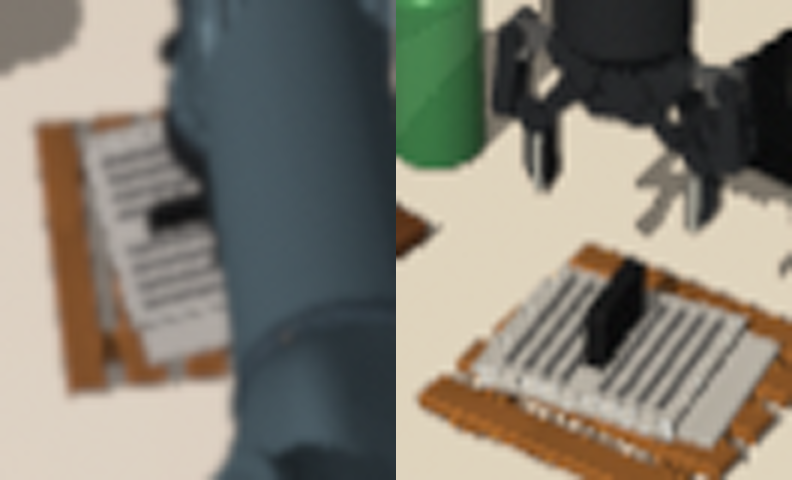

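The side picture shows the open fingers (tips at ~(545,185) and (698,225) in the crop) straddling the handle (~(615,310)) along the filter's x. Going down and closing.

Request:
carry_out --twist '[[0, 0, 0.3], [0, 0, 0], [0, 0, 0], [0, 0, 0], [0, 0, 0], [0, 0, 0], [0, 0, 0], [0, 0, 0], [0, 0, 0], [0, 0, 0]]' --xyz '[[2, 1, -20], [0, 0, -20], [0, 0, -20], [0, 0, -18], [0, 0, 0], [0, 0, 0], [0, 0, 0], [0, 0, 0], [0, 0, 0], [0, 0, 0]]' --fingers '[-1, -1, -1, -1, -1, 1, 1, 1, 1, 1]'

```text
clock: 3.6
eef_pos: [0.5877, -0.2073, 0.0424]
tool_rot: [1.871, 2.521, 0.001]
ft_force: [-0.7, 0.4, -1.0]
opening: 0.305
grip_force: 0.0
```

Request:
carry_out --twist '[[0, 0, 0], [0, 0, 0], [0, 0, 0], [0, 0, 0], [0, 0, 0], [0, 0, 0], [0, 0, 0], [0, 0, 0], [0, 0, 0], [0, 0, 0]]' --xyz '[[0, 0, 0], [0, 0, 0], [0, 0, 0], [0, 0, 0], [0, 0, 0], [0, 0, 0], [0, 0, 10], [0, 0, 20], [0, 0, 20], [0, 0, 0]]' --fingers '[1, 1, 1, 1, 1, 1, 1, 1, 1, 1]'

```text
clock: 4.43
eef_pos: [0.5891, -0.2076, 0.095]
tool_rot: [1.869, 2.519, 0.003]
ft_force: [2.4, -0.2, -2.2]
opening: 0.154
grip_force: 58.8
```

```bash
python3 -c "
from h import *
st()"
```

```text
{'clock': 4.4333, 'q': [0.5474, 0.6935, -0.3992, 1.6874, 0.3453, 0.8258, 0.2896], 'eef_pos': [0.5891, -0.2076, 0.095], 'tool_rot': [1.8694, 2.5189, 0.0026], 'ft_force': [2.4137, -0.2393, -2.1594], 'wrist_torque': [-0.0184, -0.087, -0.0182], 'opening': 0.1535, 'grip_force': 58.7832}
```

Held (opening 0.154 ≈ 14 mm). Carrying it over high.

Request:
carry_out --twist '[[0, 0, 0], [0, 0, 0], [0, 0, -3], [0, 0, -3], [0, 0, -3], [0, 0, -3], [0, 0, -3], [0, 0, -3], [0, 0, -3], [0, 0, -3]]' --xyz '[[0, 0, 30], [0, 0, 35], [-3, 20, 30], [-3, 30, 10], [-3, 38, 0], [-3, 38, 0], [-3, 38, 0], [-3, 38, 0], [-3, 38, 0], [-3, 38, 0]]' --fingers '[1, 1, 1, 1, 1, 1, 1, 1, 1, 1]'

```text
clock: 5.27
eef_pos: [0.5618, 0.0723, 0.1956]
tool_rot: [-2.358, -2.075, 0.002]
ft_force: [0.9, -0.9, -2.2]
opening: 0.151
grip_force: 59.1
```

```bash
cat >> h.py <<'E'
V=np.array([.5345,.179,-.19])
def go(tipx,tipz,tilt,y=0.):
    """difference to the pose that puts the long lip's end at extractor x, z mm"""
    a=np.radians(tilt);c,s=np.cos(V[2]),np.sin(V[2])
    x=(tipx+84*np.cos(a)-23*np.sin(a))/1e3;z=(tipz+84*np.sin(a)+23*np.cos(a))/1e3;y/=1e3
    dif([V[0]+c*x-s*y,V[1]+s*x+c*y,z],V[2],tilt)
    S=ctrl.sense();d=S["eef_pos"]-np.array([V[0],V[1],0]);Fx=np.array(S["ft_force"])
    R=Ro.from_rotvec(S["tool_rot"]).as_matrix();t=np.arcsin(R[2,1]);X=c*d[0]+s*d[1];
    print("tip x %.1f z %.1f tilt %.2f y %.1f  F ext x %.1f y %.1f z %.1f"%(X*1e3-84*np.cos(t)+23*np.sin(t),d[2]*1e3-84*np.sin(t)-23*np.cos(t),np.degrees(t),(-s*d[0]+c*d[1])*1e3,c*Fx[0]+s*Fx[1],-s*Fx[0]+c*Fx[1],Fx[2]))
E
python3 -c "
from h import *
go(-52,90,12)"
```

```text
t 5.27 mm [ -2.4 101.9 -65.6] deg [ -1.87 -11.94  -3.55] F [ 0.87 -0.9  -2.17] M [ 0.02 -0.07  0.02] open 0.151 grip 59.1
tip x -37.1 z 172.7 tilt -0.08 y -99.6  F ext x 1.0 y -0.7 z -2.2
```

Request:
carry_out --twist '[[-0.3, -2, -0.6], [-0.3, -2, -0.6], [-0.3, -2, -0.6], [-0.3, -2, -0.6], [-0.3, -2, -0.6], [-0.3, -2, -0.6], [0, 0, 0], [0, 0, 0], [0, 0, 0], [0, 0, 0]]' --xyz '[[0, 20, 0], [0, 20, 0], [0, 20, 0], [-1, 20, -10], [-1, 20, -20], [0, 2, -20], [0, 0, -15], [0, 0, 0], [0, 0, 0], [0, 0, 0]]' --fingers '[1, 1, 1, 1, 1, 1, 1, 1, 1, 1]'

```text
clock: 6.1
eef_pos: [0.5617, 0.1726, 0.1319]
tool_rot: [2.291, 1.894, 0.204]
ft_force: [-0.3, -0.6, -2.2]
opening: 0.153
grip_force: 59.0
```

```bash
python3 -c "
from h import *
go(-52,58,12)
ims=[]
for n,(x,y) in (('top',(225,140)),('side',(195,160))):
    p=ctrl.get_image(n)
    ims.append(cv2.resize(p['image'][y:y+115,x:x+80,::-1],None,fx=5,fy=5,interpolation=cv2.INTER_CUBIC))
cv2.imwrite('pics/near2.png',np.hstack(ims))"
```

```text
t 6.1 mm [ -2.2   1.7 -33.9] deg [-0.07  0.18 -0.07] F [-0.31 -0.64 -2.21] M [0.08 0.3  0.05] open 0.153 grip 59.0
tip x -49.4 z 91.7 tilt 12.16 y -1.2  F ext x -0.2 y -0.7 z -2.2
```

View pics/near2.png

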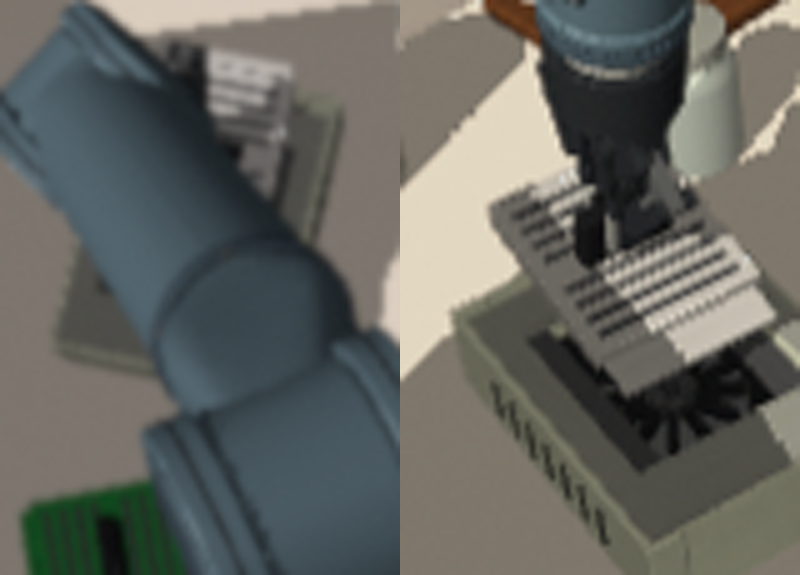

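Side picture: the filter is tilted over the opening, lip corners at crop (625,395) and (778,325). The opening's near-left corner is at (640,470). Checking lateral alignment numerically.

```bash
python3 -c "
from h import *
p=ctrl.get_image('side');S=ctrl.sense()
R=Ro.from_rotvec(S['tool_rot']).as_matrix();M=np.c_[R[:,1],np.cross(-R[:,2],R[:,1]),-R[:,2]]
for y in(-50,50): print(px(p,S['eef_pos']+M@(np.array([-84,y,4-23])/1e3)).round(1))
f=lambda x,y,z:[V[0]+(np.cos(V[2])*x-np.sin(V[2])*y)/1e3,V[1]+(np.sin(V[2])*x+np.cos(V[2])*y)/1e3,z/1e3]
for sh in(0,-5,-10): print(sh,px(p,[f(-72+sh,61,65),f(-72+sh,-61,65)]).round(1).tolist(), px(p,[f(65+sh,61,65)]).round(1).tolist())
print(px(p,[f(-125,85,65),f(-125,85,61),f(-125,-85,65)]).round(1).tolist())
cv2.imwrite('pics/s.png',p['image'][:,:,::-1])
"
```

```text
[[268.4 223.4]]
[[238.2 239.2]]
0 [[239.9, 253.5], [276.3, 233.7]] [[216.0, 225.2]]
-5 [[240.8, 254.6], [277.3, 234.8]] [[216.8, 226.2]]
-10 [[241.7, 255.7], [278.3, 235.8]] [[217.7, 227.1]]
[[242.4, 269.6], [242.5, 270.6], [293.9, 240.8]]
```

```bash
python3 -c "
import cv2,numpy as np
t=cv2.imread('pics/top0.png')[148:224,232:298];s=cv2.imread('pics/side0.png')[198:272,203:300]
a=cv2.resize(t,None,fx=6,fy=6,interpolation=cv2.INTER_CUBIC);b=cv2.resize(s,None,fx=4,fy=4,interpolation=cv2.INTER_CUBIC)
c=np.zeros((456,396+388,3),np.uint8);c[:,:396]=a;c[:296,396:]=b
c[:456]=np.clip(c.astype(float)*1.6,0,255)
cv2.imwrite('pics/z.png',c);print(c.shape)"
```

```text
(456, 784, 3)
```

View pics/z.png

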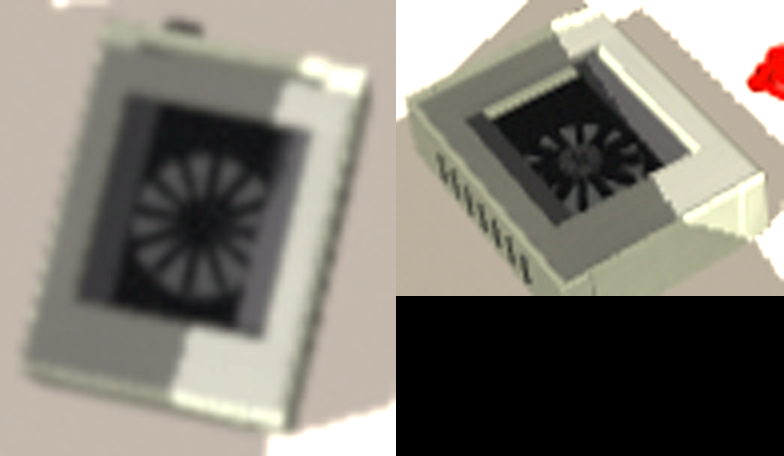

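The casing's bare strip is visible at the far side, with the bezel shifted toward the robot. Opening corners are at crop (127,95), (310,130), (78,300), (262,338) in top and (470,115), (602,47), (697,153), (558,227) in side. Refitting.

Run:
```python
exec(open("fit.py").read().split("tf=lambda")[0])
t=lambda x,y:("top",ct(x,y,232,148,6)); s=lambda x,y:("side",ct(x-396,y,203,198,4))
O=[(t(127,95),(65,61,65)),(t(310,130),(65,-61,65)),(t(78,300),(-72,61,65)),(t(262,338),(-72,-61,65)),
(s(470,115),(65,61,65)),(s(602,47),(65,-61,65)),(s(697,153),(-72,-61,65)),(s(558,227),(-72,61,65))]
C=[(t(103,27),(105,85,61)),(t(372,70),(105,-85,61)),(t(25,376),(-125,85,61)),(t(290,425),(-125,-85,61)),
(s(410,100),(105,85,61)),(s(603,10),(105,-85,61)),(s(767,180),(-125,-85,61)),(s(567,285),(-125,85,61))]
def res(C,v): return np.concatenate([px(P[o[0]],T(v,[np.array(m)/1e3]))[0]-o[1] for o,m in C])
for nm,L in(("open",O),("cas",C)):
  for k,l in(("all",L),("top",L[:4]),("side",L[4:])):
    r=least_squares(lambda v:res(l,v),[.53,.18,-.18]);print(nm,k,r.x.round(4),r.fun.round(1).tolist())
# lip corner seen by side
for y,q in((50,(625,395)),(-50,(778,325))):
    S=ctrl.sense();print(ray(P["side"],[ct(q[0]-400,q[1],195,160,5)],S["eef_pos"][2]-.0365).round(4))
R=Ro.from_rotvec(S['tool_rot']).as_matrix();M=np.c_[R[:,1],np.cross(-R[:,2],R[:,1]),-R[:,2]]
print([(S['eef_pos']+M@(np.array([-84,y,4-23])/1e3)).round(4) for y in(50,-50)])
```

```text
open all [ 0.5233  0.1776 -0.1966] [0.2, -0.7, 1.4, 0.2, -0.7, 0.1, 0.7, 0.8, -2.2, 0.2, 0.0, -0.2, 1.5, -0.3, -0.4, 0.8]
open top [ 0.5237  0.1791 -0.1804] [-0.5, -0.6, 0.7, -0.2, -0.9, 0.3, 0.7, 0.5]
open side [ 0.5233  0.1764 -0.2092] [-1.8, -0.2, 0.7, -0.4, 1.7, -0.3, -0.5, 0.6]
cas all [ 0.5272  0.1752 -0.1863] [1.2, -1.2, 0.2, 0.5, -0.6, -0.6, 0.2, 0.6, -0.9, -0.0, -1.0, -1.3, 1.4, -0.5, 0.2, 2.3]
cas top [ 0.5266  0.1764 -0.1665] [0.2, -0.7, -0.5, 0.1, -0.4, 0.1, 0.7, 0.5]
cas side [ 0.528   0.174  -0.2011] [-0.5, -0.8, -0.3, -1.6, 1.2, -0.3, -0.5, 1.9]
[[0.4939 0.2321 0.0956]]
[[0.4688 0.1381 0.0956]]
[array([0.4944, 0.2365, 0.0959]), array([0.4757, 0.1383, 0.0957])]
```

```bash
sed -i 's/^V=.*/V=np.array([.5272,.176,-.19])/' h.py; python3 -c "
from h import *
go(-48,55,12,3)"
```

```text
t 6.35 mm [ -5.1   0.7 -37.2] deg [-0.09  0.22 -0.07] F [-0.18 -0.59 -2.61] M [0.09 0.33 0.02] open 0.154 grip 59.0
tip x -42.7 z 91.9 tilt 12.20 y 3.3  F ext x -0.1 y -0.6 z -2.6
```

Request:
carry_out --twist '[[0, 0, 0], [0, 0, 0], [0, 0, 0], [0, 0, 0], [0, 0, 0], [0, 0, 0], [0, 0, 0], [0, 0, 0], [0, 0, 0], [0, 0, 0]]' --xyz '[[-2, 0, -8], [-2, 1, -8], [0, 0, -8], [0, 0, -4], [0, 0, -3], [0, 0, -2], [0, 0, -2], [0, 0, -1], [0, 0, 0], [0, 0, 0]]' --fingers '[1, 1, 1, 1, 1, 1, 1, 1, 1, 1]'

```text
clock: 7.18
eef_pos: [0.5572, 0.174, 0.0954]
tool_rot: [2.29, 1.895, 0.204]
ft_force: [0.7, -0.2, -2.9]
opening: 0.153
grip_force: 59.2
```

```bash
python3 -c "
from h import *
go(-48,52,12,3)"
```

```text
t 7.18 mm [-0.5 -0.6 -3.5] deg [-0.07  0.16 -0.13] F [ 0.74 -0.19 -2.94] M [0.06 0.32 0.06] open 0.153 grip 59.2
tip x -47.5 z 55.3 tilt 12.15 y 3.7  F ext x 0.8 y -0.0 z -2.9
```

Free so far. Feel for the rails in 1 mm steps.

Request:
carry_out --twist '[[0, 0, 0], [0, 0, 0], [0, 0, 0], [0, 0, 0], [0, 0, 0], [0, 0, 0], [0, 0, 0], [0, 0, 0], [0, 0, 0], [0, 0, 0]]' --xyz '[[0, 0, -1], [0, 0, 0], [0, 0, -1], [0, 0, 0], [0, 0, -1], [0, 0, 0], [0, 0, -1], [0, 0, 0], [0, 0, 0], [0, 0, 0]]' --fingers '[1, 1, 1, 1, 1, 1, 1, 1, 1, 1]'

```text
clock: 8.02
eef_pos: [0.5571, 0.174, 0.0914]
tool_rot: [2.29, 1.895, 0.204]
ft_force: [-0.4, -0.3, -1.8]
opening: 0.151
grip_force: 59.3
```

Request:
carry_out --twist '[[0, 0, 0], [0, 0, 0], [0, 0, 0], [0, 0, 0], [0, 0, 0], [0, 0, 0], [0, 0, 0], [0, 0, 0], [0, 0, 0], [0, 0, 0]]' --xyz '[[0, 0, -1], [0, 0, 0], [0, 0, 0], [0, 0, 0], [0, 0, 0], [0, 0, 0], [0, 0, 0], [0, 0, 0], [0, 0, 0], [0, 0, 0]]' --fingers '[1, 1, 1, 1, 1, 1, 1, 1, 1, 1]'

```text
clock: 8.85
eef_pos: [0.5574, 0.1741, 0.0907]
tool_rot: [2.29, 1.895, 0.204]
ft_force: [-0.4, -0.2, 5.4]
opening: 0.152
grip_force: 60.1
```

```bash
python3 -c "
from h import *
go(-48,52,12,3)"
```

```text
t 8.85 mm [-0.8 -0.7  1.2] deg [-0.08  0.2  -0.13] F [-0.42 -0.2   5.37] M [-0.17  0.57 -0.04] open 0.152 grip 60.1
tip x -47.2 z 50.5 tilt 12.18 y 3.8  F ext x -0.4 y -0.3 z 5.4
```

Rails felt at a reading of ~50.8 mm. Lift 1.3 mm and slide toward the ledge.

Request:
carry_out --twist '[[0, 0, 0], [0, 0, 0], [0, 0, 0], [0, 0, 0], [0, 0, 0], [0, 0, 0], [0, 0, 0], [0, 0, 0], [0, 0, 0], [0, 0, 0]]' --xyz '[[0, 0, 1.8], [0, 0, 0], [-4, 0.6, 0], [-4, 0.6, 0], [-4, 0.6, 0], [-4, 0.6, 0], [-2, 0.4, 0], [-2, 0.4, 0], [0, 0, 0], [0, 0, 0]]' --fingers '[1, 1, 1, 1, 1, 1, 1, 1, 1, 1]'

```text
clock: 9.68
eef_pos: [0.537, 0.1772, 0.0921]
tool_rot: [2.29, 1.896, 0.203]
ft_force: [-0.3, -0.8, -2.2]
opening: 0.152
grip_force: 59.2
```

```bash
python3 -c "
from h import *
go(-75,52,12,3)"
```

```text
t 9.68 mm [-6.9  1.3 -0.2] deg [-0.06  0.15 -0.14] F [-0.35 -0.78 -2.25] M [0.11 0.3  0.02] open 0.152 grip 59.2
tip x -67.8 z 52.0 tilt 12.14 y 3.1  F ext x -0.2 y -0.8 z -2.2
```

Request:
carry_out --twist '[[0, 0, 0], [0, 0, 0], [0, 0, 0], [0, 0, 0], [0, 0, 0], [0, 0, 0], [0, 0, 0], [0, 0, 0], [0, 0, 0], [0, 0, 0]]' --xyz '[[-1.5, 0.3, 0], [-1.5, 0.3, 0], [-1.5, 0.3, 0], [-1.5, 0.3, 0], [-1.5, 0.3, 0], [-1.5, 0.3, 0], [0, 0, 0], [0, 0, 0], [0, 0, 0], [0, 0, 0]]' --fingers '[1, 1, 1, 1, 1, 1, 1, 1, 1, 1]'

```text
clock: 10.52
eef_pos: [0.5281, 0.1789, 0.0921]
tool_rot: [2.29, 1.895, 0.203]
ft_force: [0.4, -0.3, -2.7]
opening: 0.151
grip_force: 59.2
```

```bash
python3 -c "
from h import *
go(-85,52,12,3)"
```

```text
t 10.52 mm [-7.9  1.5 -0.2] deg [-0.06  0.15 -0.12] F [ 0.42 -0.29 -2.69] M [0.07 0.35 0.01] open 0.151 grip 59.2
tip x -76.9 z 52.0 tilt 12.14 y 3.1  F ext x 0.5 y -0.2 z -2.7
```

Request:
carry_out --twist '[[0, 0, 0], [0, 0, 0], [0, 0, 0], [0, 0, 0], [0, 0, 0], [0, 0, 0], [0, 0, 0], [0, 0, 0], [0, 0, 0], [0, 0, 0]]' --xyz '[[-1, 0.2, 0], [-1, 0.2, 0], [-1, 0.2, 0], [-1, 0.2, 0], [-1, 0.2, 0], [-1, 0.2, 0], [-1, 0.2, 0], [0, 0, 0], [0, 0, 0], [0, 0, 0]]' --fingers '[1, 1, 1, 1, 1, 1, 1, 1, 1, 1]'

```text
clock: 11.35
eef_pos: [0.5219, 0.1802, 0.0925]
tool_rot: [2.29, 1.895, 0.205]
ft_force: [5.0, -1.5, -3.1]
opening: 0.154
grip_force: 58.8
```

```bash
python3 -c "
from h import *
go(-90,52,12,3)"
```

```text
t 11.35 mm [-6.5  1.1 -0.5] deg [-0.07  0.23 -0.11] F [ 5.04 -1.49 -3.14] M [-0.36 -1.02 -0.03] open 0.154 grip 58.8
tip x -83.2 z 52.2 tilt 12.21 y 3.1  F ext x 5.2 y -0.5 z -3.1
```

Request:
carry_out --twist '[[0, 0, 0], [0, 0, 0], [0, 0, 0], [0, 0, 0], [0, 0, 0], [0, 0, 0], [0, 0, 0], [0, 0, 0], [0, 0, 0], [0, 0, 0]]' --xyz '[[-0.5, 0.1, 0], [-0.5, 0.1, 0], [-0.5, 0.1, 0], [-0.5, 0.1, 0], [-0.5, 0.1, 0], [-0.5, 0.1, 0], [0, 0, 0], [0, 0, 0], [0, 0, 0], [0, 0, 0]]' --fingers '[1, 1, 1, 1, 1, 1, 1, 1, 1, 1]'

```text
clock: 12.18
eef_pos: [0.5194, 0.1807, 0.0926]
tool_rot: [2.289, 1.894, 0.206]
ft_force: [6.3, -2.1, -3.1]
opening: 0.16
grip_force: 58.7
```

```bash
python3 -c "
from h import *
go(-92,52,12,3)"
```

```text
t 12.18 mm [-5.9  1.  -0.7] deg [-0.08  0.27 -0.1 ] F [ 6.27 -2.08 -3.06] M [-0.4  -1.28 -0.03] open 0.16 grip 58.7
tip x -85.8 z 52.3 tilt 12.25 y 3.1  F ext x 6.5 y -0.9 z -3.1
```

It's the bar (0.5 N/mm), pressed about 4.6 mm. Push ~5 mm more.

Request:
carry_out --twist '[[0, 0, 0], [0, 0, 0], [0, 0, 0], [0, 0, 0], [0, 0, 0], [0, 0, 0], [0, 0, 0], [0, 0, 0], [0, 0, 0], [0, 0, 0]]' --xyz '[[-0.7, 0.13, 0], [-0.7, 0.13, 0], [-0.7, 0.13, 0], [-0.7, 0.13, 0], [-0.7, 0.13, 0], [-0.7, 0.13, 0], [-0.7, 0.13, 0], [-0.3, 0.1, 0], [0, 0, 0], [0, 0, 0]]' --fingers '[1, 1, 1, 1, 1, 1, 1, 1, 1, 1]'

```text
clock: 13.02
eef_pos: [0.515, 0.1815, 0.0929]
tool_rot: [2.289, 1.893, 0.207]
ft_force: [8.9, -2.2, -4.0]
opening: 0.152
grip_force: 58.6
```

```bash
python3 -c "
from h import *
go(-92,51.5,8,3)"
```

```text
t 13.02 mm [ 1.  -0.3 -6.9] deg [ 0.67  4.27 -0.08] F [ 8.9  -2.15 -4.05] M [-0.53 -1.82 -0.02] open 0.152 grip 58.6
tip x -90.2 z 52.5 tilt 12.32 y 3.1  F ext x 9.1 y -0.4 z -4.0
```

8.9 N, ~9.8 mm pressed. Swing down about the lip's end to 7° first.

Request:
carry_out --twist '[[0.17, 0.87, 0], [0.17, 0.87, 0], [0.17, 0.87, 0], [0.17, 0.87, 0], [0.17, 0.87, 0], [0.17, 0.87, 0], [0, 0, 0], [0, 0, 0], [0, 0, 0], [0, 0, 0]]' --xyz '[[0.43, -0.08, -1.3], [0.43, -0.08, -1.3], [0.43, -0.08, -1.3], [0.43, -0.08, -1.3], [0.43, -0.08, -1.3], [0.43, -0.08, -1.3], [0, 0, 0], [0, 0, 0], [0, 0, 0], [0, 0, 0]]' --fingers '[1, 1, 1, 1, 1, 1, 1, 1, 1, 1]'

```text
clock: 13.85
eef_pos: [0.5182, 0.181, 0.0853]
tool_rot: [2.348, 1.941, 0.124]
ft_force: [9.1, -2.6, -2.2]
opening: 0.155
grip_force: 59.2
```

```bash
python3 -c "
from h import *
go(-91.3,51.8,3.5,3.1)"
```

```text
t 13.85 mm [ 0.9 -0.2 -5.5] deg [ 0.48  3.54 -0.06] F [ 9.12 -2.56 -2.2 ] M [-0.72 -1.88  0.  ] open 0.155 grip 59.2
tip x -90.3 z 52.2 tilt 7.07 y 3.2  F ext x 9.4 y -0.8 z -2.2
```

Request:
carry_out --twist '[[0.11, 0.59, 0], [0.11, 0.59, 0], [0.11, 0.59, 0], [0.11, 0.59, 0], [0, 0, 0], [0, 0, 0], [0, 0, 0], [0, 0, 0], [0, 0, 0], [0, 0, 0]]' --xyz '[[0.28, -0.05, -0.9], [0.28, -0.05, -0.9], [0.28, -0.05, -0.9], [0.28, -0.05, -0.9], [0, 0, 0], [0, 0, 0], [0, 0, 0], [0, 0, 0], [0, 0, 0], [0, 0, 0]]' --fingers '[1, 1, 1, 1, 1, 1, 1, 1, 1, 1]'

```text
clock: 14.68
eef_pos: [0.5195, 0.1807, 0.0818]
tool_rot: [2.373, 1.962, 0.084]
ft_force: [8.8, -3.6, -0.9]
opening: 0.155
grip_force: 59.5
```

```bash
python3 -c "
from h import *
go(-90.5,51.8,2,3.1)"
```

```text
t 14.68 mm [ 1.  -0.3 -4.1] deg [ 0.32  2.68 -0.05] F [ 8.83 -3.6  -0.89] M [-0.75 -1.86  0.11] open 0.155 grip 59.5
tip x -90.3 z 52.0 tilt 4.70 y 3.2  F ext x 9.4 y -1.9 z -0.9
```

Request:
carry_out --twist '[[0, 0, 0], [0, 0, 0], [0.08, 0.42, 0], [0.08, 0.42, 0], [0.08, 0.42, 0], [0.08, 0.42, 0], [0, 0, 0], [0, 0, 0], [0, 0, 0], [0, 0, 0]]' --xyz '[[-0.1, -0.5, 0], [-0.1, -0.5, 0], [0.2, -0.04, -0.6], [0.2, -0.04, -0.6], [0.2, -0.04, -0.6], [0.2, -0.04, -0.6], [0, 0, 0], [0, 0, 0], [0, 0, 0], [0, 0, 0]]' --fingers '[1, 1, 1, 1, 1, 1, 1, 1, 1, 1]'

```text
clock: 15.52
eef_pos: [0.5204, 0.1804, 0.0795]
tool_rot: [2.392, 1.978, 0.058]
ft_force: [8.4, -1.9, -1.8]
opening: 0.155
grip_force: 59.4
```

```bash
python3 -c "
from h import *
go(-90.5,51.8,0,2.2)"
```

```text
t 15.52 mm [ 0.9 -1.  -4.7] deg [ 0.3   3.01 -0.07] F [ 8.37 -1.89 -1.76] M [-0.42 -1.94 -0.02] open 0.155 grip 59.4
tip x -90.2 z 52.1 tilt 3.01 y 3.1  F ext x 8.6 y -0.3 z -1.8
```

Request:
carry_out --twist '[[0, 0, 0], [0, 0, 0], [0.08, 0.42, 0], [0.08, 0.42, 0], [0.08, 0.42, 0], [0.08, 0.42, 0], [0, 0, 0], [0, 0, 0], [0, 0, 0], [0, 0, 0]]' --xyz '[[-0.4, 0.08, 0], [-0.4, 0.08, 0], [0.2, -0.04, -0.63], [0.2, -0.04, -0.63], [0.2, -0.04, -0.63], [0.2, -0.04, -0.63], [0, 0, 0], [0, 0, 0], [0, 0, 0], [0, 0, 0]]' --fingers '[1, 1, 1, 1, 1, 1, 1, 1, 1, 1]'

```text
clock: 16.35
eef_pos: [0.5206, 0.1804, 0.077]
tool_rot: [2.409, 1.993, 0.029]
ft_force: [7.6, -1.2, -1.5]
opening: 0.152
grip_force: 59.5
```

```bash
python3 -c "
from h import *
go(-90.7,51.5,0,3.1)"
```

```text
t 16.35 mm [ 0.6 -0.1 -2.5] deg [-0.02  1.36 -0.07] F [ 7.58 -1.17 -1.54] M [-0.42 -2.02  0.04] open 0.152 grip 59.5
tip x -90.8 z 52.0 tilt 1.33 y 3.1  F ext x 7.7 y 0.3 z -1.5
```

Request:
carry_out --twist '[[0.06, 0.33, 0], [0.06, 0.33, 0], [0.06, 0.33, 0], [0.06, 0.33, 0], [0, 0, 0], [0, 0, 0], [0, 0, 0], [0, 0, 0], [0, 0, 0], [0, 0, 0]]' --xyz '[[0.13, -0.02, -0.6], [0.13, -0.02, -0.6], [0.13, -0.02, -0.6], [0.13, -0.02, -0.6], [0, 0, 0], [0, 0, -0.2], [0, 0, 0], [0, 0, 0], [0, 0, 0], [0, 0, 0]]' --fingers '[1, 1, 1, 1, 1, 1, 1, 1, 1, 1]'

```text
clock: 17.18
eef_pos: [0.5214, 0.1802, 0.0747]
tool_rot: [-2.419, -2.0, -0.006]
ft_force: [8.7, -1.6, 1.3]
opening: 0.153
grip_force: 60.1
```

```bash
python3 -c "
from h import *
go(-84,51.2,0,3.1)"
```

```text
t 17.18 mm [ 6.4 -1.2 -0.5] deg [-0.25  0.07 -0.05] F [ 8.72 -1.65  1.35] M [-0.49 -1.74  0.02] open 0.153 grip 60.1
tip x -90.5 z 51.7 tilt 0.02 y 3.0  F ext x 8.9 y 0.0 z 1.3
```

Flat and in contact with the rails. Let it move forward with the bar, watching force.

Request:
carry_out --twist '[[0, 0, 0], [0, 0, 0], [0, 0, 0], [0, 0, 0], [0, 0, 0], [0, 0, 0], [0, 0, 0], [0, 0, 0], [0, 0, 0], [0, 0, 0]]' --xyz '[[1, -0.19, 0], [1, -0.19, 0], [1, -0.19, 0], [1, -0.19, 0], [0, 0, 0], [0, 0, 0], [0, 0, 0], [0, 0, 0], [0, 0, 0], [0, 0, 0]]' --fingers '[1, 1, 1, 1, 1, 1, 1, 1, 1, 1]'

```text
clock: 18.02
eef_pos: [0.5246, 0.1797, 0.0746]
tool_rot: [-2.418, -2.0, -0.004]
ft_force: [6.5, -1.2, 3.0]
opening: 0.157
grip_force: 60.2
```

```bash
python3 -c "
from h import *
go(-84,51.2,0,3.1)"
```

```text
t 18.02 mm [ 3.2 -0.6 -0.4] deg [-0.24 -0.01 -0.08] F [ 6.55 -1.21  3.04] M [-0.45 -1.4   0.03] open 0.157 grip 60.2
tip x -87.3 z 51.7 tilt -0.05 y 3.1  F ext x 6.7 y 0.0 z 3.0
```

Request:
carry_out --twist '[[0, 0, 0], [0, 0, 0], [0, 0, 0], [0, 0, 0], [0, 0, 0], [0, 0, 0], [0, 0, 0], [0, 0, 0], [0, 0, 0], [0, 0, 0]]' --xyz '[[1, -0.19, 0], [0, 0, 0], [1, -0.19, 0], [0, 0, 0], [0, 0, 0], [0, 0, 0], [0, 0, 0], [0, 0, 0], [0, 0, 0], [0, 0, 0]]' --fingers '[1, 1, 1, 1, 1, 1, 1, 1, 1, 1]'

```text
clock: 18.85
eef_pos: [0.5255, 0.1796, 0.0744]
tool_rot: [-2.417, -2.0, -0.002]
ft_force: [4.6, -1.3, 5.9]
opening: 0.152
grip_force: 60.6
```

```bash
python3 -c "
from h import *
go(-84,51.2,0,3.1)"
```

```text
t 18.85 mm [ 2.3 -0.5 -0.2] deg [-0.23 -0.11 -0.11] F [ 4.56 -1.32  5.93] M [-0.47 -1.12 -0.04] open 0.152 grip 60.6
tip x -86.4 z 51.6 tilt -0.15 y 3.2  F ext x 4.7 y -0.4 z 5.9
```

Vertical load on the rails is building (about 8 N), which adds friction. Relieve it 0.4 mm and continue forward.

Request:
carry_out --twist '[[0, 0, 0], [0, 0, 0], [0, 0, 0], [0, 0, 0], [0, 0, 0], [0, 0, 0], [0, 0, 0], [0, 0, 0], [0, 0, 0], [0, 0, 0]]' --xyz '[[0, 0, 0.4], [0, 0, 0], [0, 0, 0], [0.5, -0.1, 0], [0, 0, 0], [0.5, -0.1, 0], [0, 0, 0], [0, 0, 0], [0, 0, 0], [0, 0, 0]]' --fingers '[1, 1, 1, 1, 1, 1, 1, 1, 1, 1]'

```text
clock: 19.68
eef_pos: [0.5255, 0.1796, 0.0744]
tool_rot: [-2.416, -2.0, 0.0]
ft_force: [3.3, -0.1, 7.3]
opening: 0.152
grip_force: 60.7
```

```bash
python3 -c "
from h import *
go(-84,51.2,0,3.1)"
```

```text
t 19.68 mm [ 2.3 -0.5 -0.2] deg [-0.23 -0.21 -0.12] F [ 3.32 -0.08  7.26] M [-0.27 -1.01 -0.03] open 0.152 grip 60.7
tip x -86.4 z 51.8 tilt -0.25 y 3.2  F ext x 3.3 y 0.5 z 7.3
```

Request:
carry_out --twist '[[0, 0, 0], [0, 0, 0], [0, 0, 0], [0, 0, 0], [0, 0, 0], [0, 0, 0], [0, 0, 0], [0, 0, 0], [0, 0, 0], [0, 0, 0]]' --xyz '[[0, 0, 0.5], [0, 0, 0], [0, 0, 0.5], [0, 0, 0], [0, 0, 0], [0, 0, 0], [0, 0, 0], [0, 0, 0], [0, 0, 0], [0, 0, 0]]' --fingers '[1, 1, 1, 1, 1, 1, 1, 1, 1, 1]'

```text
clock: 20.52
eef_pos: [0.5255, 0.1793, 0.0747]
tool_rot: [-2.416, -2.0, 0.001]
ft_force: [5.3, 1.0, -0.7]
opening: 0.155
grip_force: 59.6
```

```bash
python3 -c "
from h import *
go(-84,51.2,0,3.1);st()"
```

```text
t 20.52 mm [ 2.3 -0.2 -0.5] deg [-0.23 -0.22 -0.11] F [ 5.31  1.03 -0.71] M [ 0.12 -1.71 -0.01] open 0.155 grip 59.6
tip x -86.4 z 52.1 tilt -0.26 y 2.9  F ext x 5.0 y 2.0 z -0.7
{'clock': 20.5167, 'q': [-0.1026, 0.6351, -0.4013, 1.874, 0.357, 0.7054, -0.8969], 'eef_pos': [0.5255, 0.1793, 0.0747], 'tool_rot': [-2.4158, -1.9995, 0.0006], 'ft_force': [5.3116, 1.0325, -0.7106], 'wrist_torque': [0.1174, -1.7144, -0.0125], 'opening': 0.1545, 'grip_force': 59.6492}
```

Request:
carry_out --twist '[[0, 0, 0], [0, -0.2, 0], [0, 0, 0], [0, 0, 0], [0, 0, 0], [0, 0, 0], [0, 0, 0], [0, 0, 0], [0, 0, 0], [0, 0, 0]]' --xyz '[[0, 0, 0], [0, 0, 0], [0.5, -0.1, 0], [0, 0, 0], [0.5, -0.1, 0], [0, 0, 0], [0.5, -0.1, 0], [0, 0, 0], [0, 0, 0], [0, 0, 0]]' --fingers '[1, 1, 1, 1, 1, 1, 1, 1, 1, 1]'

```text
clock: 21.35
eef_pos: [0.5267, 0.179, 0.0746]
tool_rot: [-2.417, -2.001, -0.003]
ft_force: [5.3, 1.6, -0.8]
opening: 0.153
grip_force: 59.8
```

```bash
python3 -c "
from h import *
go(-84,51.2,0,3.1)"
```

```text
t 21.35 mm [ 1.1  0.1 -0.4] deg [-0.23 -0.06 -0.11] F [ 5.27  1.59 -0.83] M [ 0.17 -1.31 -0.  ] open 0.153 grip 59.8
tip x -85.1 z 51.8 tilt -0.10 y 2.8  F ext x 4.9 y 2.6 z -0.8
```

Request:
carry_out --twist '[[0, 0, 0], [0, 0, 0], [0, 0, 0], [0, 0, 0], [0, 0, 0], [0, 0, 0], [0, 0, 0], [0, 0, 0], [0, 0, 0], [0, 0, 0]]' --xyz '[[0.5, 0.1, 0], [0, 0, 0], [0.5, 0.1, 0], [0, 0, 0], [0.5, -0.1, 0], [0, 0, 0], [0, 0, 0], [0, 0, 0], [0, 0, 0], [0, 0, 0]]' --fingers '[1, 1, 1, 1, 1, 1, 1, 1, 1, 1]'

```text
clock: 22.18
eef_pos: [0.5277, 0.1788, 0.0746]
tool_rot: [-2.417, -2.001, -0.001]
ft_force: [4.8, 1.7, 0.7]
opening: 0.154
grip_force: 59.8
```

```bash
python3 -c "
from h import *
go(-84,51.2,0,3.1)"
```

```text
t 22.18 mm [ 0.1  0.3 -0.4] deg [-0.18 -0.12 -0.11] F [4.82 1.74 0.73] M [ 0.5  -1.16 -0.07] open 0.154 grip 59.8
tip x -84.1 z 51.8 tilt -0.15 y 2.8  F ext x 4.4 y 2.6 z 0.7
```

Request:
carry_out --twist '[[0, 0, 0], [0, 0, 0], [0, 0, 0], [0, 0, 0], [0, 0, 0], [0, 0, 0], [0, 0, 0], [0, 0, 0], [0, 0, 0], [0, 0, 0]]' --xyz '[[0, 0, 0.2], [0, 0, 0], [0.5, 0, 0], [0, 0, 0], [0.5, 0, 0], [0, 0, 0], [0, 0, 0], [0, 0, 0], [0, 0, 0], [0, 0, 0]]' --fingers '[1, 1, 1, 1, 1, 1, 1, 1, 1, 1]'

```text
clock: 23.02
eef_pos: [0.5277, 0.1787, 0.0746]
tool_rot: [-2.416, -2.001, 0.002]
ft_force: [-2.8, 3.2, 3.4]
opening: 0.155
grip_force: 60.1
```

```bash
python3 -c "
from h import *
go(-84,51.2,0,3.1)"
```

```text
t 23.02 mm [ 0.1  0.3 -0.4] deg [-0.15 -0.21 -0.13] F [-2.8   3.25  3.38] M [ 0.68  0.17 -0.05] open 0.155 grip 60.1
tip x -84.1 z 51.9 tilt -0.24 y 2.7  F ext x -3.4 y 2.7 z 3.4
```

Home is felt: a hard stop at 2.9 mm bar reading, matching 3 mm. Ease off and release, then check.

Request:
carry_out --twist '[[0, 0, 0], [0, 0, 0], [0, 0, 0], [0, 0, 0], [0, 0, 0], [0, 0, 0], [0, 0, 0], [0, 0, 0], [0, 0, 0], [0, 0, 0]]' --xyz '[[-0.4, 0, 0], [0, 0, 0], [0, 0, 0], [0, 0, 0], [0, 0, 0], [0, 0, 0], [0, 0, 0], [0, 0, 0], [0, 0, 0], [0, 0, 0]]' --fingers '[1, 1, 0.4, 0.2, 0, -0.2, -0.2, -0.2, -0.2, -0.2]'

```text
clock: 23.85
eef_pos: [0.5283, 0.1784, 0.0748]
tool_rot: [-2.418, -2.001, -0.0]
ft_force: [1.0, -0.6, 0.2]
opening: 0.604
grip_force: 0.0
```

Request:
carry_out --twist '[[0, 0, 0], [0, 0, 0], [0, 0, 0], [0, 0, 0], [0, 0, 0], [0, 0, 0], [0, 0, 0], [0, 0, 0], [0, 0, 0], [0, 0, 0]]' --xyz '[[0, 0, 5], [0, 0, 10], [0, 0, 15], [0, 0, 20], [0, 0, 25], [0, 0, 25], [0, 0, 25], [0, -20, 25], [0, -30, 0], [0, -30, 0]]' --fingers '[-0.2, -0.2, -0.2, -0.2, -0.2, -0.2, -0.2, -0.2, -0.2, -0.2]'

```text
clock: 24.68
eef_pos: [0.5293, 0.099, 0.2277]
tool_rot: [-2.417, -2.005, -0.007]
ft_force: [0.3, 0.1, -0.2]
opening: 0.597
grip_force: 0.0
```

Request:
carry_out --twist '[[0, 0, 0], [0, 0, 0], [0, 0, 0], [0, 0, 0], [0, 0, 0], [0, 0, 0], [0, 0, 0], [0, 0, 0], [0, 0, 0], [0, 0, 0]]' --xyz '[[0, -35, 0], [0, -35, 0], [0, -35, 0], [0, -35, 0], [0, -35, 0], [0, -35, 0], [0, -30, 0], [0, -20, 0], [0, 0, 0], [0, 0, 0]]' --fingers '[-0.2, -0.2, -0.2, -0.2, -0.2, -0.2, -0.2, -0.2, -0.2, -0.2]'

```text
clock: 25.52
eef_pos: [0.5281, -0.1626, 0.2255]
tool_rot: [-2.421, -1.998, -0.001]
ft_force: [0.4, 0.5, 0.9]
opening: 0.603
grip_force: 0.0
```

```bash
python3 -c "
from h import *
st()
a=ctrl.get_image('top');b=ctrl.get_image('side')
save(a,'topE.png')
t=a['image'][148:224,232:298,::-1];s=b['image'][190:272,203:300,::-1]
c=np.zeros((456,784,3),np.uint8);c[:,:396]=cv2.resize(t,None,fx=6,fy=6,interpolation=cv2.INTER_CUBIC);c[:328,396:]=cv2.resize(s,None,fx=4,fy=4,interpolation=cv2.INTER_CUBIC)
cv2.imwrite('pics/end.png',np.clip(c*1.5,0,255))"
```

```text
{'clock': 25.5167, 'q': [0.5148, 0.4069, -0.3794, 1.7862, 0.1742, 0.9836, -0.1245], 'eef_pos': [0.5281, -0.1626, 0.2255], 'tool_rot': [-2.4206, -1.9979, -0.0008], 'ft_force': [0.4045, 0.5406, 0.9289], 'wrist_torque': [0.0542, -0.0038, 0.0304], 'opening': 0.6029, 'grip_force': 0.0}[ WARN:0@0.934] global loadsave.cpp:1063 imwrite_ Unsupported depth image for selected encoder is fallbacked to CV_8U.
```

View pics/end.png

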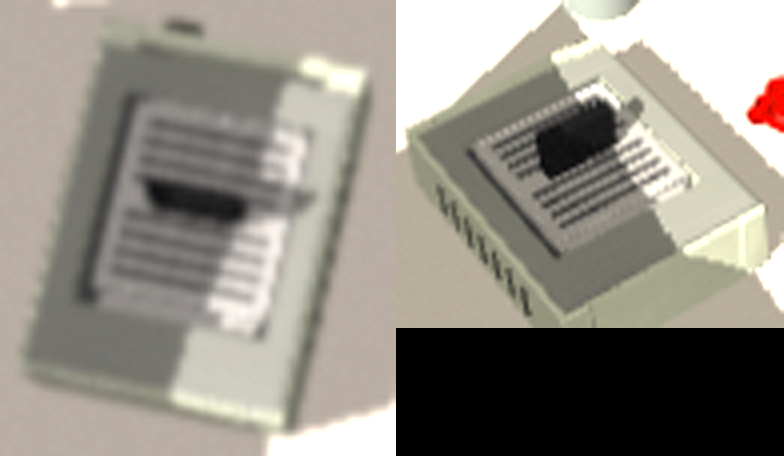

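The final picture shows the filter flush in the opening (top crop ~(200,215)), level with the bezel. The short edge is against the front rim, the long lip is tucked under the ledge, and the arm is clear. Handing in.

```bash
python3 -c "
from h import *
print(ctrl.close_job())"
```

```text
the job is handed in; nothing more can be done
None
```

The filter is refitted in the extractor and released: it looks flat in the last picture, and a hard stop was felt at about 2.9 mm on the bar (3 mm is home). Readings between moves peaked at about 9.4 N along the push and 7.3 N vertically, and the job was handed in at about 25.6 s.

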